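# Tray the four ammonites by size

### The arm

A 6-joint arm with a two-finger parallel gripper is mounted at the origin on the work surface. World frame = base frame: x ahead of the robot, y to its left, z up, the work surface at z = 0. Lengths are in m, angles in rad, forces in N, time in s.
With the tool pointing down it reaches from about 0.4 to 0.825 m from the base axis. Payload 7 kg.
Tool frame: the origin (TCP) lies at the very end of the fingers, on their centre line; the grasp point (between the pads) lies 19 mm behind it; z points along the fingers, y is the line along which they close (so a half turn about z gives the same grasp; the last joint's range is limited). The gripper opens to 88 mm and grips with 3 to 60 N. Pads are 19 mm wide; open, the fingers measure 130 mm over their backs; the gripper's body (78 mm by 193 mm) begins 47 mm behind the grasp point.
Start: joints at [-0.844, 0.359, 0.012, 0, -1.224, -0.288], TCP at [0.287, -0.611, 0.227] pointing down, gripper open.
Joint ranges: [-3.07, 3.07], [-1.43, 2.12], [-1.02, 1.25], [-3.03, 1.67], [-3.05, -0], [-3.03, 3.03]. Speed limits (rad/s): [2.39, 2.39, 3.01, 3.14, 3.14, 3.14].

### API

Orientations are given as [roll, pitch, yaw] about the fixed x, y, z axes, in that order (R = Rz(yaw) Ry(pitch) Rx(roll)).
In Python, from station import arm gives the robot as it stands.
- The arm moves only by the tool step_arm, never from a script. Its argument "rows" is a list of rows, each a list of 5 numbers: the shift along the world's x, y, z in m, then the turn about the world's z in rad, then the finger opening in m, from 0 to 0.0876. In form: [[x, y, z, spin, gripper], ...]. A call has 1 to 20 rows; each row is the pose to reach, as a shift and turn from the pose commanded when the call began; what a row does not reach only later rows make up. A row lasts 1/10 s, in which the tool goes at most 50 mm and 8.59 degrees, less where a joint would pass 70% of its speed; a pose out of reach is approached as far as the arm can. A call with a gripper value outside its range is refused whole. The fingers move at their own pace and stop on an object; "newtons" is the grip in N (left out, the last holds). Time passes only in rows, so rows that repeat a pose let the fingers close. It gives the time, the measured TCP pose, the force, the opening and the grip force at its end, in the units of the state.
- arm.get_state(): the state, without advancing time (a new reading comes with each control period).
- arm.grab_frame(name): name is "scene" or "top"; returns a dict with "color" (420x560x3 uint8, blue, green, red), "vfov" (degrees; the focal length in pixels is half the picture's height over the tangent of half this angle, whatever the lens; pixels are square), "cx", "cy" (the principal point, pixels), "k1" (the pictures are not rectified: a ray, as slopes to the right and down, at radius r is drawn at 1 + k1 r^2 times it, then the intrinsics apply), "rvec" (rotation vector, rad) and "tvec" (3), from world to camera coordinates, as OpenCV has them. Camera axes: x right, y down, z forward; pixel columns grow to the right and rows downward; lengths in m; the calibration is good to about 2 mm. A picture is of the moment at which its call begins. There is no depth.
- arm.job_done(): hands the job in; it is judged then, once.
The state is a dict: "t": time; "q": joint angles; "qd": joint speeds; "joint_efforts": joint torques, N m; "eef_pos": TCP position; "ee_rot": TCP orientation; "force": force on the tool from outside, world axes, zero at the start; "moment": the same for the moment, N m; "width": finger opening in m; "gripper_force": force on a finger pad.
Only numpy, scipy, OpenCV 4.12 (cv2) and the standard library are available. Lean on these libraries where they do the work, as an engineer would, in place of code of your own. Each camera call takes 0.05 s, during which the arm holds its last target. There are 200 camera calls.

### The job

Pick the four coiled ammonites off the yellow sorting board and lay each one flat inside the specimen tray that matches its size: smallest ammonite in the smallest tray, and so on up to the largest in the largest. Work in that order, from the smallest to the largest, one at a time, and set each down gently on the tray's floor without dropping it. Leave the smooth round nodule and the bullet-shaped belemnite where they lie.

Things in the scene. Friction and masses are not known exactly. Their poses are not given: they have to be found in the camera images.
- ammonite_28: the smallest of four ammonites: a round grey stone disc with a coiled, ribbed spiral in relief on its top face and ribs round its edge; 28 mm across, 20 mm high, lying flat. Origin: centre of its underside; z up. It starts on the pale yellow board, whose top is 20 mm above the bench, and any grasp across its diameter holds. Stone, under 0.5 kg
- ammonite_40: the second smallest of four ammonites: a round grey stone disc with a coiled, ribbed spiral in relief on its top face and ribs round its edge; 40 mm across, 22 mm high, lying flat. Origin: centre of its underside; z up. It starts on the pale yellow board, whose top is 20 mm above the bench, and any grasp across its diameter holds. Stone, under 0.5 kg
- ammonite_51: the second largest of four ammonites: a round grey stone disc with a coiled, ribbed spiral in relief on its top face and ribs round its edge; 51 mm across, 24 mm high, lying flat. Origin: centre of its underside; z up. It starts on the pale yellow board, whose top is 20 mm above the bench, and any grasp across its diameter holds. Stone, under 0.5 kg
- ammonite_62: the largest of four ammonites: a round grey stone disc with a coiled, ribbed spiral in relief on its top face and ribs round its edge; 62 mm across, 26 mm high, lying flat. Origin: centre of its underside; z up. It starts on the pale yellow board, whose top is 20 mm above the bench, and any grasp across its diameter holds. Stone, under 0.5 kg
- tray_48: the smallest of four square, open, shallow wooden specimen trays with white floors, fixed to the black bench: 48 mm square inside, walls 4 mm thick, 56 mm outside. The floor is 6 mm above the bench and the rim 10 mm above it, so the rim stands only 4 mm above the floor. Fingers that hold an ammonite at least 6 mm above its underside pass over the rim. Origin: centre of its underside; x and y along its sides, z up
- tray_60: the second smallest of four square, open, shallow wooden specimen trays with white floors, fixed to the black bench: 60 mm square inside, walls 4 mm thick, 68 mm outside. The floor is 6 mm above the bench and the rim 10 mm above it, so the rim stands only 4 mm above the floor. Fingers that hold an ammonite at least 6 mm above its underside pass over the rim. Origin: centre of its underside; x and y along its sides, z up
- tray_71: the second largest of four square, open, shallow wooden specimen trays with white floors, fixed to the black bench: 71 mm square inside, walls 4 mm thick, 79 mm outside. The floor is 6 mm above the bench and the rim 10 mm above it, so the rim stands only 4 mm above the floor. Fingers that hold an ammonite at least 6 mm above its underside pass over the rim. Origin: centre of its underside; x and y along its sides, z up
- tray_82: the largest of four square, open, shallow wooden specimen trays with white floors, fixed to the black bench: 82 mm square inside, walls 4 mm thick, 90 mm outside. The floor is 6 mm above the bench and the rim 10 mm above it, so the rim stands only 4 mm above the floor. Fingers that hold an ammonite at least 6 mm above its underside pass over the rim. Origin: centre of its underside; x and y along its sides, z up
- nodule: a smooth, round, domed grey stone without any coil or ribs, 44 mm across and 23 mm high, on the yellow board: not an ammonite, stays where it is. Origin: centre of its underside
- belemnite: a grey stone bullet-shaped fossil, 71 mm long along its x and 14 mm thick, lying on the yellow board: not an ammonite, stays where it is. Origin: underside, near the middle of its length
Mind the look-alikes: they are no part of the job. Leave any red or turquoise look-alike of the ammonite_62 alone. Leave any turquoise look-alike of the ammonite_40 alone.

How it is judged:
By the outcome, as a careful person would: the job done as asked, in the order asked, and still so for the second after the job is handed in, with the robot touching nothing.
It also fails if it takes over 104 s, if anything falls off the work surface, if the arm or the gripper's body presses on something with over 40 N, if the wrist force passes 120 N, or if a joint passes its speed limit or range.

## Working session

There is one attempt and no reset: what is moved stays moved. The work goes in short steps, Python scripts to look and compute and a tool call to move; the robot and the scene stay as the last step left them, time stands still between calls to the robot, and variables do not carry over. Pictures are saved under pics/ and viewed, at most 14 in all, crops included, and the job is handed in when it is done.

Besides the shell and the picture viewer there is one more tool, called after ">>>" as name(argument=value, ...), one argument or row to a line, values as JSON. step_arm: Moves the arm, as the interface text tells. Its arguments: {"type":"object","properties":{"rows":{"type":"array"},"newtons":{"type":"number"}},"required":["rows"]}

```bash
mkdir -p pics; cat > h.py <<'E'
import numpy as np, cv2
from station import arm
def grab(n,save=None):
    f=arm.grab_frame(n)
    if save: cv2.imwrite('pics/'+save,f['color'])
    return f
def ray(f,u,v,z):
    h=f['color'].shape[0]; F=h/2/np.tan(np.radians(f['vfov'])/2)
    K=np.array([[F,0,f['cx']],[0,F,f['cy']],[0,0,1]])
    p=cv2.undistortPoints(np.array([[[u,v]]],float),K,np.array([f['k1'],0,0,0,0.]),None,None,None)[0,0] if 0 else None
    d=np.array([(u-f['cx'])/F,(v-f['cy'])/F]); s=d.copy()
    for _ in range(30): s=d/(1+f['k1']*(s@s))
    R=cv2.Rodrigues(np.array(f['rvec'],float))[0]; t=np.array(f['tvec'],float).ravel()
    c=-R.T@t; w=R.T@np.array([s[0],s[1],1]); return c+w*(z-c[2])/w[2]
E
sed -i '/undistortPoints/d;/K=np/d' h.py
python3 - <<'E'
from h import *
for n in('scene','top'):
    f=grab(n,n+'0.png'); print({k:v for k,v in f.items() if k!='color'}); print(ray(f,280,210,0))
print(arm.get_state())
E
```

```text
{'vfov': 52.49039023241851, 'cx': 285.9008709251421, 'cy': 201.67129363607546, 'k1': -0.05456203331267121, 'rvec': array([ 0.66780426,  2.67760585, -1.03602993]), 'tvec': array([ 0.41619431, -0.18055999,  1.23087733])}
[0.5117056  0.04107272 0.        ]
{'vfov': 52.45418856667114, 'cx': 276.3654622436696, 'cy': 208.58078918030105, 'k1': -0.017338595954089257, 'rvec': array([ 2.17304669, -2.21004051,  0.0430106 ]), 'tvec': array([0.07160494, 0.51551136, 1.10184411])}
[0.51336704 0.0534668  0.        ]
{'t': 0.1, 'q': array([-8.43920344e-01,  3.59312118e-01,  1.11536901e-02, -3.04904277e-04,
       -1.22412401e+00, -2.88109470e-01]), 'qd': array([ 0.00086123, -0.00213707,  0.0023923 ,  0.0002481 , -0.00040126,
       -0.00060055]), 'joint_efforts': array([-2.51017591e-04, -5.84162593e+01,  2.93749666e+01,  7.01551884e+00,
        1.01536280e-02, -7.26543817e-05]), 'eef_pos': array([ 0.28654412, -0.61066872,  0.22572048]), 'ee_rot': array([ 3.14008634e+00, -1.47471384e-04, -2.70292984e+00]), 'force': array([-0.88413921, -0.10672014, -0.25145656]), 'moment': array([-0.02629424,  0.01047284, -0.01801759]), 'gripper_force': 0.0, 'width': 0.08774064098607615}
```

View pics/top0.png

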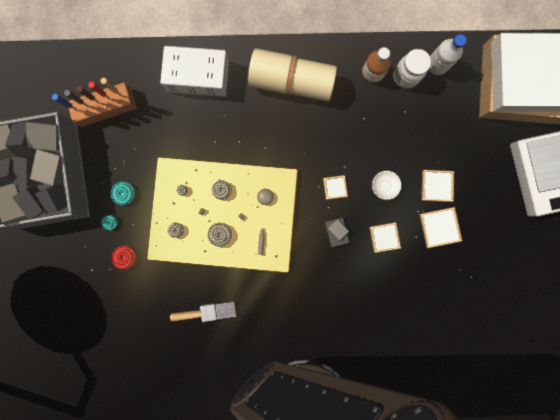

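View pics/scene0.png

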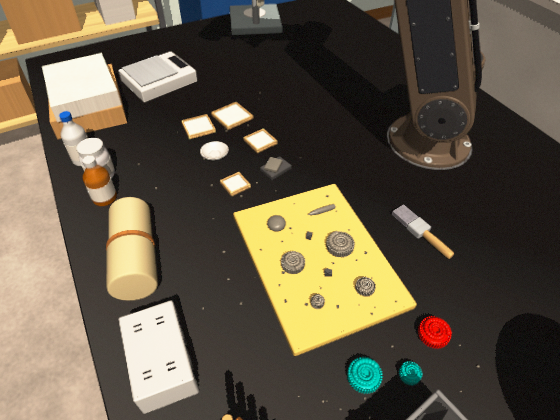

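The top picture shows the four ammonites on the board, at (182,190), (176,231), (222,190) and (220,235). The nodule is at (265,197) and the belemnite at (262,242). The trays are at (336,188), (385,237), (437,186) and (441,228). A bowl stands at (386,185), a dark stone at (338,233), and the red and turquoise look-alikes are left of the board.

```bash
cat > m.py <<'E'
from h import *
f=grab('top'); im=f['color']; hsv=cv2.cvtColor(im,cv2.COLOR_BGR2HSV)
yel=cv2.inRange(hsv,(18,70,90),(40,255,255))
c=max(cv2.findContours(yel,0,2)[0],key=cv2.contourArea)
print('board',[np.round(ray(f,*p,.02)[:2],3).tolist() for p in cv2.boxPoints(cv2.minAreaRect(c))])
b=np.zeros_like(yel); cv2.drawContours(b,[c],-1,255,-1)
obj=cv2.erode(b,np.ones((7,7)))&~yel
for k in cv2.findContours(obj,0,1)[0]:
    if cv2.contourArea(k)<60: continue
    (u,v),r=cv2.minEnclosingCircle(k); x,y,w,h=cv2.boundingRect(k)
    P=ray(f,u,v,.034); Q=ray(f,u+r,v,.034)
    print('obj',round(u,1),round(v,1),np.round(P,4),'D',round(2e3*np.linalg.norm(P-Q),1),'area',cv2.contourArea(k),w,h)
wh=cv2.inRange(hsv,(0,0,150),(180,70,255))
for k in cv2.findContours(wh,0,2)[0]:
    (u,v),(w,h),a=cv2.minAreaRect(k)
    if 150<w*h<2500 and 320<u<480 and 150<v<260:
        q=np.array([ray(f,*p,.006)[:2] for p in cv2.boxPoints(((u,v),(w,h),a))]); P=q.mean(0); e=q[1]-q[0]
        print('tray',round(u,1),round(v,1),np.round(P,4),'sides',np.round(np.linalg.norm(q[1]-q[0]),4),np.round(np.linalg.norm(q[2]-q[1]),4),'ang',round(np.degrees(np.arctan2(e[1],e[0]))%90,1))
E
python3 m.py
python3 - <<'E'
from h import *
im=cv2.imread('pics/top0.png')[140:280,100:480]
cv2.imwrite('pics/crop.png',cv2.resize(im,None,fx=2.1,fy=2.1,interpolation=2))
E
```

```text
board [[0.39, 0.422], [0.663, 0.398], [0.621, 0.005], [0.35, 0.034]]
obj 260.5 241.0 [0.4333 0.1047 0.034 ] D 61.9 area 60.0 5 25
obj 218.9 234.3 [0.4522 0.2111 0.034 ] D 59.0 area 347.0 22 23
obj 174.7 229.7 [0.4659 0.3247 0.034 ] D 38.1 area 136.5 15 15
obj 264.5 196.5 [0.5472 0.0927 0.034 ] D 36.5 area 140.5 14 14
obj 221.0 189.1 [0.5682 0.2045 0.034 ] D 48.3 area 201.5 19 19
tray 385.0 237.1 [ 0.4374 -0.2204] sides 0.0605 0.0605 ang 8.5
tray 440.8 227.3 [ 0.4607 -0.3673] sides 0.0823 0.082 ang 10.3
tray 335.1 187.1 [ 0.571  -0.0929] sides 0.0481 0.0482 ang 6.6
tray 437.5 185.5 [ 0.5707 -0.3627] sides 0.0714 0.0715 ang 89.0
tray 386.5 184.5 [ 0.5756 -0.2283] sides 0.0713 0.0715 ang 89.0
```

View pics/crop.png

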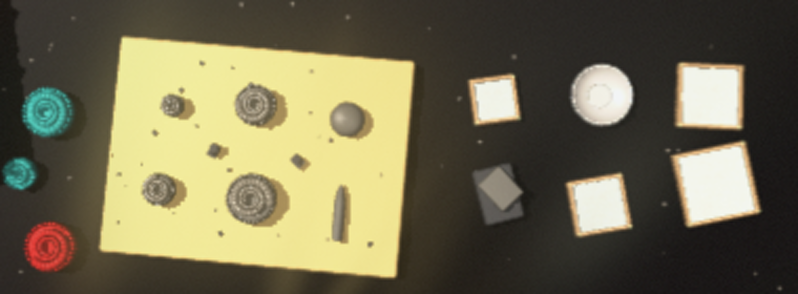

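The crop confirms four coiled discs: 28 at (182,190), 40 at (175,230), 51 at (221,189) and 62 at (219,234). The plain dome at (265,197) is the nodule, and the coloured discs off the board are the look-alikes. Tray sizes measure 48, 60, 71 and 82 mm. The item at (386,184) is a bowl. The smallest ammonite still needs a position.

```bash
sed -i 's/<60: continue/<30: continue/' m.py; python3 m.py | grep obj
```

```text
obj 260.5 241.0 [0.4333 0.1047 0.034 ] D 61.9 area 60.0 5 25
obj 218.8 234.2 [0.4524 0.2112 0.034 ] D 58.6 area 343.0 22 23
obj 174.7 229.7 [0.4659 0.3247 0.034 ] D 38.1 area 126.5 15 15
obj 264.7 196.3 [0.5476 0.0923 0.034 ] D 36.9 area 141.5 14 14
obj 181.0 189.3 [0.5695 0.308  0.034 ] D 24.7 area 47.5 9 10
obj 221.0 189.1 [0.5682 0.2045 0.034 ] D 48.3 area 199.5 19 19
```

>>> step_arm(
  rows=[
    [0.014,0.046,0,0,0.0876],
    [0.028,0.092,0,0,0.0876],
    [0.042,0.138,0,0,0.0876],
    [0.056,0.184,0,0,0.0876],
    [0.07,0.23,0,0,0.0876],
    [0.084,0.276,0,0,0.0876],
    [0.098,0.322,0,0,0.0876],
    [0.112,0.368,0,0,0.0876],
    [0.126,0.414,0,0,0.0876],
    [0.14,0.46,0,0,0.0876],
    [0.154,0.506,0,0,0.0876],
    [0.168,0.552,0,0,0.0876],
    [0.182,0.598,0,0,0.0876],
    [0.196,0.644,0,0,0.0876],
    [0.21,0.69,0,0,0.0876],
    [0.224,0.736,0,0,0.05],
    [0.238,0.782,0,0,0.05],
    [0.252,0.828,0,0,0.05],
    [0.266,0.874,0,0,0.05],
    [0.276,0.912,0,0,0.05],
  ],
  newtons=20,
)

```text
t: 2.2
eef_pos: [0.5631, 0.3034, 0.2262]
ee_rot: [-3.141, -0.0, -2.702]
force: [0.4, -0.0, 1.2]
width: 0.0537
gripper_force: 0.0
```

>>> step_arm(
  rows=[
    [0.0065,0.0045,-0.04,0,0.05],
    [0.0065,0.0045,-0.08,0,0.05],
    [0.0065,0.0045,-0.12,0,0.05],
    [0.0065,0.0045,-0.145,0,0.05],
    [0.0065,0.0045,-0.165,0,0.05],
    [0.0065,0.0045,-0.18,0,0.05],
    [0.0065,0.0045,-0.18,0,0.05],
  ],
)

```text
t: 2.9
eef_pos: [0.5681, 0.3045, 0.0443]
ee_rot: [-3.141, -0.004, -2.703]
force: [-0.2, -0.4, 0.6]
width: 0.0503
gripper_force: 0.0
```

```bash
python3 - <<'E'
from h import *
f=grab('scene'); cv2.imwrite('pics/s1.png',cv2.resize(f['color'][200:380,230:430],None,fx=3,fy=3,interpolation=2))
E
```

```text
(no output)
```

View pics/s1.png

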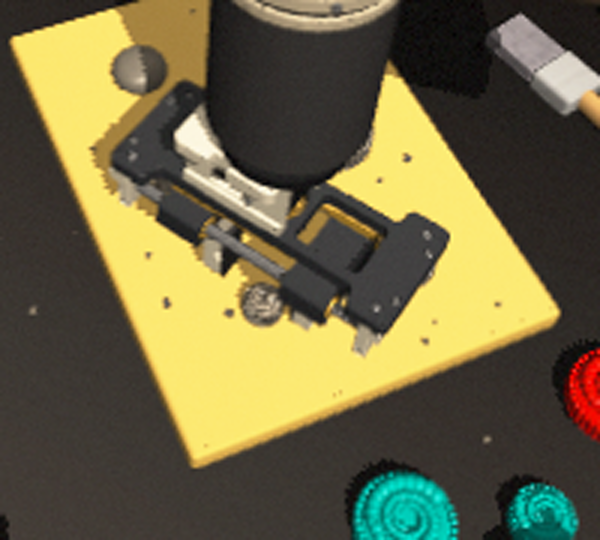

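```bash
python3 - <<'E'
from h import *
f=grab('scene'); 
print(ray(f,230+263/3,200+301/3,.032))
print(ray(f,230+263/3,200+297/3,.04), arm.get_state()['eef_pos'])
print(cv2.projectPoints(np.array([[.5681,.3045,.0443],[.5695,.308,.03]]),f['rvec'],f['tvec'],np.array([[420/2/np.tan(np.radians(f['vfov'])/2),0,f['cx']],[0,420/2/np.tan(np.radians(f['vfov'])/2),f['cy']],[0,0,1]]),np.array([f['k1'],0,0,0]))[0])
E
```

```text
[0.57018179 0.30972109 0.032     ]
[0.57152818 0.31081197 0.04      ] [0.56960646 0.30564636 0.04704768]
[[[317.65530607 294.63077866]]

 [[317.43626782 300.01399908]]]
```

>>> step_arm(
  rows=[
    [0.0005,0.003,-0.01,0,0.05],
    [0.0005,0.003,-0.0205,0,0.05],
    [0.0005,0.003,-0.0205,0,0.05],
    [0.0005,0.003,-0.0205,0,0.022],
    [0.0005,0.003,-0.0205,0,0.022],
    [0.0005,0.003,-0.0205,0,0.022],
    [0.0005,0.003,-0.0205,0,0.022],
    [0.0005,0.003,-0.0205,0,0.022],
    [0.0005,0.003,-0.0205,0,0.022],
  ],
  newtons=25,
)

```text
t: 3.9
eef_pos: [0.5699, 0.3086, 0.0264]
ee_rot: [3.141, 0.001, -2.703]
force: [-1.4, 0.9, 2.9]
width: 0.0274
gripper_force: 25.0
```

>>> step_arm(
  rows=[
    [0,0,0.01,0,0.022],
    [0,0,0.04,0,0.022],
    [0,0,0.08,0,0.022],
    [0,-0.03,0.09,0,0.022],
    [0,-0.07,0.09,0,0.022],
    [0,-0.11,0.09,0,0.022],
    [0,-0.15,0.09,0,0.022],
    [0,-0.19,0.09,0,0.022],
    [0,-0.23,0.09,0,0.022],
    [0,-0.27,0.09,0,0.022],
    [0,-0.31,0.09,0,0.022],
    [0,-0.35,0.08,0,0.022],
    [0.001,-0.385,0.06,0,0.022],
    [0.001,-0.4015,0.03,0,0.022],
    [0.001,-0.4015,0.01,0,0.022],
    [0.001,-0.4015,0,0,0.022],
    [0.001,-0.4015,-0.005,0,0.022],
    [0.001,-0.4015,-0.01,0,0.022],
    [0.001,-0.4015,-0.01,0,0.022],
    [0.001,-0.4015,-0.01,0,0.022],
  ],
)

```text
t: 5.9
eef_pos: [0.5713, -0.0926, 0.0169]
ee_rot: [-3.141, 0.001, -2.702]
force: [0.2, 0.4, 0.2]
width: 0.0273
gripper_force: 25.0
```

```bash
python3 - <<'E'
from h import *
f=grab('scene'); cv2.imwrite('pics/s2.png',cv2.resize(f['color'][90:230,170:340],None,fx=3.5,fy=3.5,interpolation=2))
s=arm.get_state();print(s['eef_pos'],s['width'],s['force'])
E
```

```text
[ 0.57134289 -0.09263109  0.01688849] 0.02743392252492068 [ 0.32391573 -0.57826695 -0.08948904]
```

View pics/s2.png

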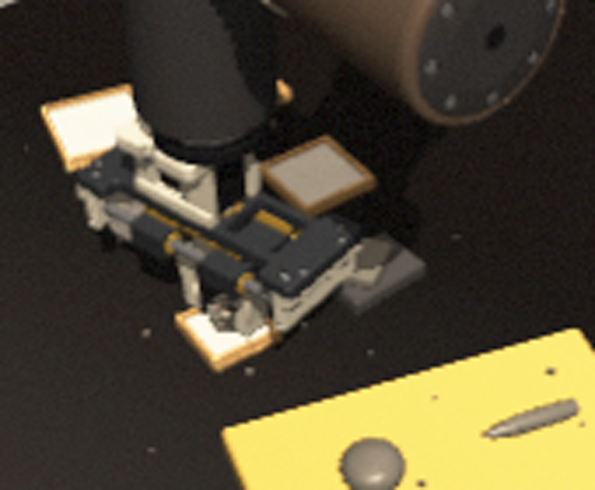

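The ammonite is held over the small tray, at about (225,318) in the crop, and nothing is touching. I lower it the last 4 mm and release.

>>> step_arm(
  rows=[
    [0,0,-0.002,0,0.022],
    [0,0,-0.0035,0,0.022],
    [0,0,-0.0043,0,0.022],
    [0,0,-0.0043,0,0.022],
    [0,0,-0.0043,0,0.022],
  ],
)

```text
t: 6.45
eef_pos: [0.5708, -0.0929, 0.0123]
ee_rot: [-3.141, 0.0, -2.703]
force: [-2.5, 1.4, 5.8]
width: 0.0276
gripper_force: 25.0
```

>>> step_arm(
  rows=[
    [0,0,0,0,0.045],
    [0,0,0,0,0.045],
    [0,0,0,0,0.045],
    [0,0,0.01,0,0.045],
    [0,0,0.04,0,0.045],
    [0,0,0.08,0,0.06],
    [-0.01,0.04,0.1,0,0.06],
    [-0.02,0.085,0.1,0,0.06],
    [-0.03,0.13,0.1,0,0.06],
    [-0.04,0.175,0.1,0,0.06],
    [-0.05,0.22,0.1,0,0.06],
    [-0.065,0.265,0.1,0,0.06],
    [-0.08,0.31,0.1,0,0.06],
    [-0.09,0.35,0.1,0,0.06],
    [-0.1,0.385,0.1,0,0.06],
    [-0.105,0.4175,0.095,0,0.06],
    [-0.105,0.4175,0.075,0,0.06],
    [-0.105,0.4175,0.045,0,0.06],
    [-0.105,0.4175,0.037,0,0.06],
    [-0.105,0.4175,0.037,0,0.06],
  ],
)

```text
t: 8.45
eef_pos: [0.4653, 0.3237, 0.0481]
ee_rot: [-3.14, -0.002, -2.703]
force: [0.5, 0.5, 0.1]
width: 0.06
gripper_force: 0.0
```

```bash
python3 - <<'E'
from h import *
f=grab('scene'); cv2.imwrite('pics/s3.png',f['color'][90:360,150:450].repeat(2,0).repeat(2,1))
s=arm.get_state();print(s['eef_pos'],s['width'],s['force'])
E
```

```text
[0.46597722 0.32432113 0.04924445] 0.06004481031696498 [ 0.22535164 -0.12728152 -0.12581021]
```

View pics/s3.png

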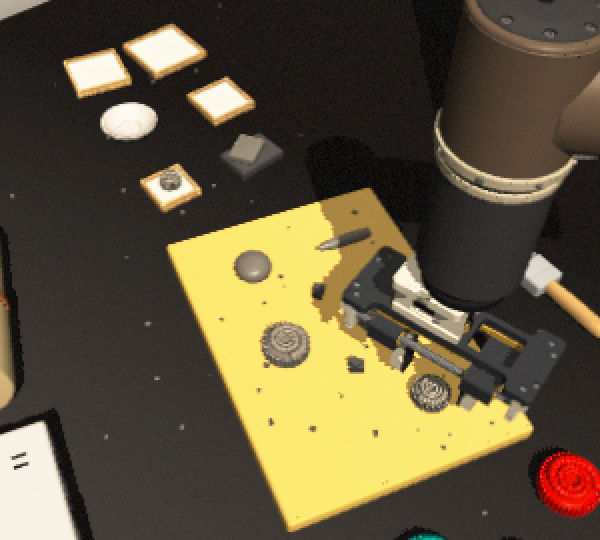

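Ammonite_28 lies inside its tray, at (170,182) in the crop, and ammonite_40 at (431,392) is between the open fingers. Grasping it next.

>>> step_arm(
  rows=[
    [0,0.001,-0.012,0,0.06],
    [0,0.001,-0.0228,0,0.06],
    [0,0.001,-0.0228,0,0.06],
    [0,0.001,-0.0228,0,0.034],
    [0,0.001,-0.0228,0,0.034],
    [0,0.001,-0.0228,0,0.034],
    [0,0.001,-0.0228,0,0.034],
    [0,0.001,-0.0228,0,0.034],
    [0,0.001,-0.0228,0,0.034],
  ],
)

```text
t: 9.4
eef_pos: [0.4659, 0.3257, 0.0263]
ee_rot: [3.141, 0.001, -2.703]
force: [-0.3, 0.8, 2.5]
width: 0.0396
gripper_force: 25.0
```

>>> step_arm(
  rows=[
    [0,0,0.01,0,0.034],
    [0,0,0.04,0,0.034],
    [0,0,0.08,0,0.034],
    [-0.002,-0.03,0.1,0,0.034],
    [-0.004,-0.07,0.1,0,0.034],
    [-0.006,-0.11,0.1,0,0.034],
    [-0.008,-0.155,0.1,0,0.034],
    [-0.011,-0.2,0.1,0,0.034],
    [-0.014,-0.245,0.1,0,0.034],
    [-0.016,-0.29,0.1,0,0.034],
    [-0.018,-0.335,0.1,0,0.034],
    [-0.02,-0.38,0.1,0,0.034],
    [-0.022,-0.425,0.1,0,0.034],
    [-0.025,-0.47,0.1,0,0.034],
    [-0.027,-0.51,0.1,0,0.034],
    [-0.0285,-0.535,0.09,0,0.034],
    [-0.0285,-0.546,0.07,0,0.034],
    [-0.0285,-0.546,0.035,0,0.034],
    [-0.0285,-0.546,0.01,0,0.034],
    [-0.0285,-0.546,0.0,0,0.034],
  ],
)

```text
t: 11.4
eef_pos: [0.4357, -0.2206, 0.0243]
ee_rot: [3.14, -0.003, -2.704]
force: [-0.6, 1.4, -1.0]
width: 0.0389
gripper_force: 25.0
```

>>> step_arm(
  rows=[
    [0,0,0,0,0.034],
    [0,0,-0.005,0,0.034],
    [0,0,-0.009,0,0.034],
    [0,0,-0.01,0,0.034],
    [0,0,-0.01,0,0.034],
    [0,0,-0.01,0,0.034],
  ],
)

```text
t: 12.0
eef_pos: [0.4375, -0.2205, 0.0164]
ee_rot: [-3.141, 0.001, -2.703]
force: [0.6, 0.1, -0.4]
width: 0.0391
gripper_force: 25.0
```

>>> step_arm(
  rows=[
    [0,0,-0.002,0,0.034],
    [0,0,-0.0033,0,0.034],
    [0,0,-0.004,0,0.034],
    [0,0,-0.004,0,0.034],
    [0,0,-0.004,0,0.034],
  ],
)

```text
t: 12.5
eef_pos: [0.4372, -0.2205, 0.0123]
ee_rot: [-3.142, -0.0, -2.703]
force: [-1.6, 1.6, 5.4]
width: 0.0396
gripper_force: 25.0
```

>>> step_arm(
  rows=[
    [0,0,0,0,0.056],
    [0,0,0,0,0.056],
    [0,0,0,0,0.056],
    [0,0,0.01,0,0.056],
    [0,0,0.04,0,0.056],
    [0,0,0.08,0,0.073],
    [0.012,0.04,0.1,0,0.073],
    [0.026,0.083,0.1,0,0.073],
    [0.039,0.126,0.1,0,0.073],
    [0.052,0.17,0.1,0,0.073],
    [0.066,0.213,0.1,0,0.073],
    [0.079,0.256,0.1,0,0.073],
    [0.092,0.3,0.1,0,0.073],
    [0.105,0.343,0.1,0,0.073],
    [0.119,0.386,0.1,0,0.073],
    [0.131,0.4265,0.095,0,0.073],
    [0.131,0.4265,0.075,0,0.073],
    [0.131,0.4265,0.047,0,0.073],
    [0.131,0.4265,0.039,0,0.073],
    [0.131,0.4265,0.039,0,0.073],
  ],
)

```text
t: 14.5
eef_pos: [0.5675, 0.2053, 0.0502]
ee_rot: [-3.141, -0.003, -2.703]
force: [-0.2, 1.6, 0.8]
width: 0.0725
gripper_force: 0.0
```

```bash
python3 - <<'E'
from h import *
f=grab('scene'); cv2.imwrite('pics/s4.png',f['color'][90:360,150:450].repeat(2,0).repeat(2,1))
s=arm.get_state();print(s['eef_pos'],s['width'],s['force'])
E
```

```text
[0.56835528 0.20568695 0.05144834] 0.07260055785471504 [-0.05560433 -0.42188159  0.00681996]
```

View pics/s4.png

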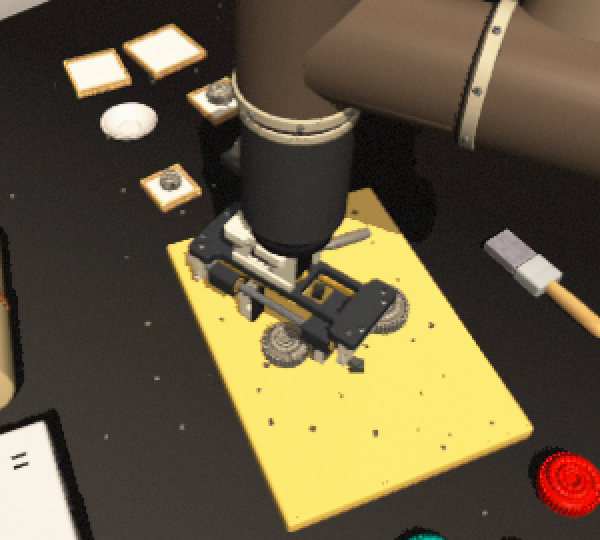

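```bash
python3 - <<'E'
from h import *
f=grab('scene'); r=ray(f,328,273,.024); a=ray(f,150+286/2,90+345/2,.032)
d=np.array([-.425,.905])
for p in(r,a):
    o=p[:2]-[.5685,.206]; print(p,'along',o@d,'perp',o@[.905,.425])
E
```

```text
[0.51487711 0.26125589 0.024     ] along 0.07279630872912966 perp -0.025044964233756743
[0.56967802 0.20876021 0.032     ] along 0.001997333330693056 perp 0.0022392019284494585
```

Ammonite_40 lies in its tray, at (218,92) in the crop. The small rock is 73 mm from the grasp centre along the closing line and 25 mm to the side, so it is clear of the fingers. Grasping ammonite_51.

>>> step_arm(
  rows=[
    [0,0.001,-0.012,0,0.073],
    [0,0.001,-0.0248,0,0.073],
    [0,0.001,-0.0248,0,0.073],
    [0,0.001,-0.0248,0,0.045],
    [0,0.001,-0.0248,0,0.045],
    [0,0.001,-0.0248,0,0.045],
    [0,0.001,-0.0248,0,0.045],
    [0,0.001,-0.0248,0,0.045],
    [0,0.001,-0.0248,0,0.045],
  ],
)

```text
t: 15.5
eef_pos: [0.5685, 0.2071, 0.0265]
ee_rot: [3.142, 0.001, -2.703]
force: [-0.1, 0.5, 1.3]
width: 0.0504
gripper_force: 25.0
```

>>> step_arm(
  rows=[
    [0,0,0.01,0,0.045],
    [0,0,0.04,0,0.045],
    [0,0,0.08,0,0.045],
    [0,-0.03,0.1,0,0.045],
    [0,-0.07,0.1,0,0.045],
    [0,-0.115,0.1,0,0.045],
    [0,-0.16,0.1,0,0.045],
    [0,-0.205,0.1,0,0.045],
    [0,-0.25,0.1,0,0.045],
    [0,-0.295,0.1,0,0.045],
    [0,-0.34,0.1,0,0.045],
    [0,-0.385,0.1,0,0.045],
    [0.001,-0.43,0.1,0,0.045],
    [0.001,-0.475,0.1,0,0.045],
    [0.002,-0.52,0.1,0,0.045],
    [0.002,-0.555,0.095,0,0.045],
    [0.002,-0.5695,0.08,0,0.045],
    [0.002,-0.5695,0.045,0,0.045],
    [0.002,-0.5695,0.015,0,0.045],
    [0.002,-0.5695,0.0,0,0.045],
  ],
)

```text
t: 17.5
eef_pos: [0.5682, -0.3615, 0.023]
ee_rot: [3.138, -0.003, -2.704]
force: [0.2, 0.7, -1.5]
width: 0.0507
gripper_force: 25.0
```

>>> step_arm(
  rows=[
    [0,0,0,0,0.045],
    [0,0,-0.005,0,0.045],
    [0,0,-0.009,0,0.045],
    [0,0,-0.01,0,0.045],
    [0,0,-0.01,0,0.045],
    [0,0,-0.01,0,0.045],
  ],
)

```text
t: 18.1
eef_pos: [0.5706, -0.3626, 0.0168]
ee_rot: [-3.141, 0.001, -2.703]
force: [-0.5, 0.8, -0.7]
width: 0.0503
gripper_force: 25.0
```

>>> step_arm(
  rows=[
    [0,0,-0.002,0,0.045],
    [0,0,-0.0035,0,0.045],
    [0,0,-0.0043,0,0.045],
    [0,0,-0.0043,0,0.045],
    [0,0,-0.0043,0,0.045],
  ],
)

```text
t: 18.6
eef_pos: [0.5703, -0.3625, 0.0125]
ee_rot: [-3.141, 0.0, -2.703]
force: [-1.6, 1.9, 6.5]
width: 0.0505
gripper_force: 25.0
```

>>> step_arm(
  rows=[
    [0,0,0,0,0.066],
    [0,0,0,0,0.066],
    [0,0,0,0,0.066],
    [0,0,0.01,0,0.066],
    [0,0,0.04,0,0.066],
    [0,0,0.08,0,0.086],
    [-0.008,0.04,0.1,0,0.086],
    [-0.017,0.085,0.1,0,0.086],
    [-0.026,0.13,0.1,0,0.086],
    [-0.035,0.175,0.1,0,0.086],
    [-0.045,0.22,0.1,0,0.086],
    [-0.054,0.265,0.1,0,0.086],
    [-0.063,0.31,0.1,0,0.086],
    [-0.072,0.355,0.1,0,0.086],
    [-0.081,0.4,0.1,0,0.086],
    [-0.09,0.445,0.1,0,0.086],
    [-0.1,0.49,0.1,0,0.086],
    [-0.109,0.535,0.1,0,0.086],
    [-0.117,0.575,0.095,0,0.086],
    [-0.117,0.575,0.08,0,0.086],
  ],
)

```text
t: 20.6
eef_pos: [0.4542, 0.2178, 0.0939]
ee_rot: [3.14, 0.006, -2.698]
force: [0.8, 0.3, -0.7]
width: 0.0862
gripper_force: 0.0
```

>>> step_arm(
  rows=[
    [0,0,-0.02,0,0.086],
    [0,0,-0.037,0,0.086],
    [0,0,-0.037,0,0.086],
    [0,0,-0.037,0,0.086],
  ],
)

```text
t: 21.0
eef_pos: [0.4535, 0.2125, 0.0555]
ee_rot: [-3.141, 0.0, -2.703]
force: [-0.5, -0.4, -0.6]
width: 0.0861
gripper_force: 0.0
```

```bash
python3 - <<'E'
from h import *
f=grab('scene'); cv2.imwrite('pics/s5.png',f['color'][90:360,150:450].repeat(2,0).repeat(2,1))
s=arm.get_state();print(s['eef_pos'],s['width'],s['force'])
E
```

```text
[0.45382054 0.21282744 0.05590405] 0.08606569364684973 [-0.03112915  0.57030807  0.10541366]
```

View pics/s5.png

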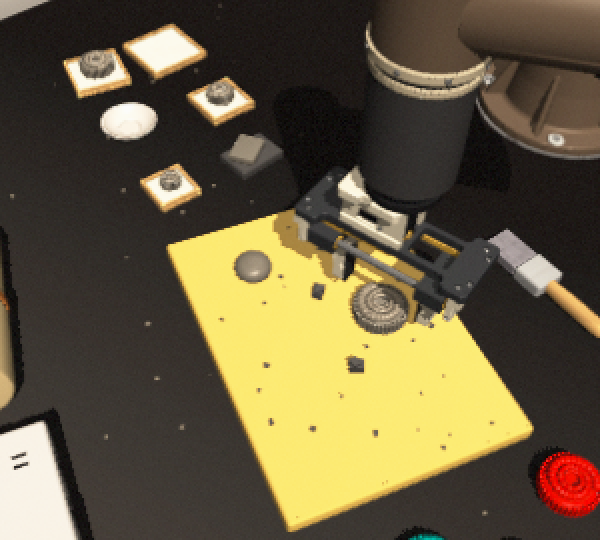

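```bash
python3 - <<'E'
from h import *
f=grab('scene'); d=np.array([-.425,.905])
for u,v,z in((309,235.5,.024),(339.7,243.5,.033),(312,212,.027),(334,205,.027)):
    p=ray(f,u,v,z); o=p[:2]-[.4538,.2128]; print(p,'along',o@d,'perp',o@[.905,.425])
E
```

```text
[0.49973029 0.15715924 0.024     ] along -0.06987525862607812 perp 0.017919594991277415
[0.45547899 0.21330462 0.033     ] along -0.00025689156181137924 perp 0.0017339520420406051
[0.4594329  0.10222768 0.027     ] along -0.10246193119127027 perp -0.041895463836194566
[0.40150815 0.10746216 0.027     ] along -0.07310670316957571 perp -0.09209270767092413
```

Ammonite_28, ammonite_40 and ammonite_51 all sit in their trays. Ammonite_62, at (380,308) in the crop, is centred between the fingers, and the rock and belemnite are clear.

>>> step_arm(
  rows=[
    [0.001,0,-0.015,0,0.086],
    [0.001,0,-0.025,0,0.086],
    [0.001,0,-0.0293,0,0.086],
    [0.001,0,-0.0293,0,0.086],
    [0.001,0,-0.0293,0,0.055],
    [0.001,0,-0.0293,0,0.055],
    [0.001,0,-0.0293,0,0.055],
    [0.001,0,-0.0293,0,0.055],
    [0.001,0,-0.0293,0,0.055],
    [0.001,0,-0.0293,0,0.055],
  ],
  newtons=30,
)

```text
t: 22.1
eef_pos: [0.4544, 0.2126, 0.0258]
ee_rot: [3.141, 0.0, -2.703]
force: [-0.0, 0.0, 3.6]
width: 0.0615
gripper_force: 30.0
```

>>> step_arm(
  rows=[
    [0,0,0.01,0,0.055],
    [0,0,0.04,0,0.055],
    [0,0,0.08,0,0.055],
    [0,-0.03,0.1,0,0.055],
    [0,-0.07,0.1,0,0.055],
    [0,-0.115,0.1,0,0.055],
    [0,-0.16,0.1,0,0.055],
    [0,-0.205,0.1,0,0.055],
    [0.001,-0.25,0.1,0,0.055],
    [0.002,-0.295,0.1,0,0.055],
    [0.003,-0.34,0.1,0,0.055],
    [0.004,-0.385,0.1,0,0.055],
    [0.005,-0.43,0.1,0,0.055],
    [0.006,-0.475,0.1,0,0.055],
    [0.006,-0.52,0.1,0,0.055],
    [0.006,-0.56,0.1,0,0.055],
    [0.006,-0.58,0.085,0,0.055],
    [0.006,-0.58,0.05,0,0.055],
    [0.006,-0.58,0.015,0,0.055],
    [0.006,-0.58,0.0,0,0.055],
  ],
)

```text
t: 24.1
eef_pos: [0.4576, -0.3668, 0.0224]
ee_rot: [3.137, -0.003, -2.705]
force: [0.2, 0.1, -2.5]
width: 0.0615
gripper_force: 30.0
```

>>> step_arm(
  rows=[
    [0,0,0,0,0.055],
    [0,0,-0.005,0,0.055],
    [0,0,-0.009,0,0.055],
    [0,0,-0.01,0,0.055],
    [0,0,-0.01,0,0.055],
    [0,0,-0.01,0,0.055],
  ],
)

```text
t: 24.7
eef_pos: [0.4606, -0.3676, 0.0162]
ee_rot: [-3.141, 0.001, -2.703]
force: [0.6, 0.3, -3.0]
width: 0.0613
gripper_force: 30.0
```

>>> step_arm(
  rows=[
    [0,0,-0.002,0,0.055],
    [0,0,-0.0035,0,0.055],
    [0,0,-0.0043,0,0.055],
    [0,0,-0.0043,0,0.055],
    [0,0,-0.0043,0,0.055],
  ],
)

```text
t: 25.2
eef_pos: [0.4603, -0.3675, 0.0119]
ee_rot: [-3.141, 0.0, -2.703]
force: [-1.0, 2.3, 6.7]
width: 0.0616
gripper_force: 30.0
```

Floor contact. Releasing and backing away.

>>> step_arm(
  rows=[
    [0,0,0,0,0.078],
    [0,0,0,0,0.078],
    [0,0,0,0,0.078],
    [0,0,0.01,0,0.078],
    [0,0,0.04,0,0.078],
    [0,0,0.08,0,0.078],
    [0,0,0.12,0,0.078],
    [0,0,0.16,0,0.078],
    [-0.02,-0.03,0.19,0,0.078],
    [-0.04,-0.07,0.21,0,0.078],
    [-0.06,-0.11,0.21,0,0.078],
    [-0.08,-0.15,0.21,0,0.078],
    [-0.11,-0.19,0.21,0,0.078],
    [-0.14,-0.22,0.21,0,0.078],
    [-0.17,-0.243,0.21,0,0.078],
    [-0.17,-0.243,0.21,0,0.078],
    [-0.17,-0.243,0.21,0,0.078],
    [-0.17,-0.243,0.21,0,0.078],
  ],
)

```text
t: 27.0
eef_pos: [0.2906, -0.6102, 0.2217]
ee_rot: [-3.141, 0.0, -2.703]
force: [-1.0, 0.7, 0.9]
width: 0.0781
gripper_force: 0.0
```

```bash
python3 - <<'E'
from h import *
f=grab('top'); cv2.imwrite('pics/t6.png',cv2.resize(f['color'][140:280,100:480],None,fx=2.1,fy=2.1,interpolation=2))
E
python3 m.py | grep -v tray
```

```text
board [[0.388, 0.428], [0.664, 0.403], [0.621, 0.005], [0.348, 0.034]]
obj 260.5 241.0 [0.4333 0.1047 0.034 ] D 61.9 area 56.0 4 25
obj 264.7 196.4 [0.5475 0.0921 0.034 ] D 36.7 area 138.5 14 14
```

View pics/t6.png

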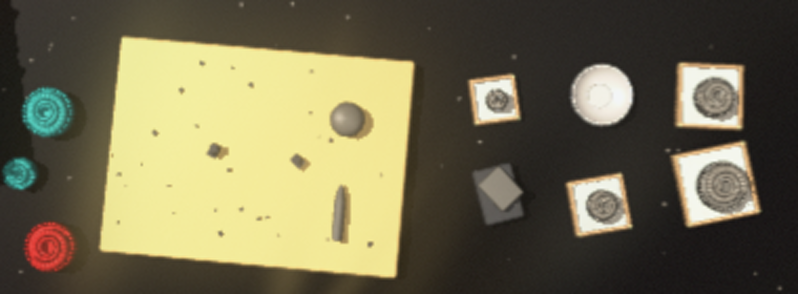

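All four ammonites are in their matching trays, at (497,99), (603,205), (715,98) and (725,187) in the crop. The nodule and belemnite have not moved.

```bash
python3 -c "
from station import arm
print(arm.job_done())"
```

```text
the job is handed in; nothing more can be done
None
```

The job is handed in: all four ammonites lie in the trays that match their sizes, placed in order from smallest to largest in about 27 s of robot time, and the nodule and belemnite were left where they were.

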